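# Tip battery cells out of a pan and seat the pan in its locating plate

### The arm

A 6-joint arm with a two-finger parallel gripper is mounted at the origin on the work surface. World frame = base frame: x ahead of the robot, y to its left, z up, the work surface at z = 0. Lengths are in m, angles in rad, forces in N, time in s.
With the tool pointing down it reaches from about 0.35 to 0.925 m from the base axis. Payload 6.4 kg.
Tool frame: the origin (TCP) lies on the mounting face of the last link; the fingertips stand 199 mm ahead of it and the grasp point (between the pads) lies 180 mm ahead of it; z points along the fingers, x is the direction in which the jaws open and shut, and the axes are right-handed (so a half turn about z gives the same grasp; the last joint's range is limited). The gripper opens to 94 mm and grips with 3 to 60 N. Pads are 16 mm wide; open, the fingers measure 119 mm over their backs; the gripper's body (75 mm by 177 mm) begins 78 mm behind the grasp point.
Start: joints at [-0.174, 0.245, 1.558, -0, 1.339, -0.174], TCP at [0.65, 0, 0.405] pointing down, gripper open.
Joint ranges: [-3.13, 3.13], [-1.02, 2.26], [0.13, 2.54], [-0.95, 4.09], [0.21, 2.88], [-2.74, 2.74]. Speed limits (rad/s): [2.57, 2.57, 3.14, 3.14, 3.14, 3.14].

### API

Orientations are given as a unit quaternion [x, y, z, w].
In Python, from workcell import env, claw, ik, observe, get_image, camera_params, job gives the robot as it stands. The module is installed in compiled form; this text tells all that it offers. Calls block until the motion is done:
- env.move_to(position, orientation): joint-space move of the TCP to a pose.
- env.line_to(position, frame=None, vel=0.15): straight line of the TCP; frame=None keeps the orientation; vel is the mean speed in m/s.
- env.move_joints(angles): joint-space move.
- claw.ungrasp() and claw.close_gripper(grasp_force=None): open the fingers fully, or close them until they stop; grasp_force is the grip in N (None keeps the last).
- env.hold(seconds).
- ik(position, orientation): joint angles nearest the present ones, or None.
- observe(): the state.
- get_image(name): name is "scene" or "side" or "wrist"; returns (picture, depth): 420x560x3 uint8, red, green, blue; 420x560 float32, m along the optical axis (not along the pixel's ray), 0 where there is no reading.
- camera_params(name): a dict with "K" (3x3 intrinsics, pixels), "rvec" (rotation vector, rad) and "tvec" (3), from world to camera coordinates, as OpenCV has them. Camera axes: x right, y down, z forward; pixel columns grow to the right and rows downward; lengths in m; the calibration is good to about 2 mm. The wrist camera is an equidistant fisheye: a pixel r from the principal point sees the ray r / f radians off the axis. A picture is of the moment at which its call begins: read the wrist's pose just before it. camera_params takes no time and is no camera call; for the wrist camera it gives the pose at the moment of the call.
A pose or a line that the arm cannot do raises env.Unreachable and nothing moves.
- job.hand_in(): hands the job in, once; it reports no verdict.
The state is a dict: "time_s": time; "joint_pos": joint angles; "qvel": joint speeds; "tau": joint torques, N m; "position": TCP position; "tool_rot": TCP orientation; "contact_force": force on the tool from outside, world axes, zero at the start; "torque": the same for the moment, N m; "finger_gap": finger opening in m.
Only numpy, scipy, OpenCV 4.12 (cv2) and the standard library are available. Lean on these libraries where they do the work, as an engineer would, in place of code of your own. Each camera call takes 0.05 s, during which the arm holds its last target. There are 200 camera calls.

### The job

Lift the green pan by its yellow handle, tip it to about 40 degrees over the red tub and hold it there a moment so that both battery cells roll out over its spout into the tub, never tipping past 55 degrees nor touching the cells with the fingers. Bring the pan back level in the air, then lower it with its foot into the pocket of the blue plate until it sits flat and square (either way round), and only then let go. Leave the mug, screwdriver, jar and disk drive where they are.

Things in the scene. Friction and masses are not known exactly. Their poses are not given: they have to be found in the camera images.
- pan: Loose green plastic pan, about 0.25 kg plus two cells, 117 x 82 mm, 76 mm tall over its handle. Origin: centre of the underside of its black foot, z up, x to the spout. Foot 80 (x) x 64 (y) x 12 mm tall. Tray inner floor at z = 16 mm, x = -51 to 35 mm, 74 mm wide; walls to z = 36 mm at the back (x = -55) and both sides (y = +-41). At +x the floor turns up into an open spout.
- pan_grip (a point): Centre of the yellow flat-sided handle bar, 65 mm above the pan's origin, axes as the pan's. The bar bridges the tray along y, 14 mm thick (x) x 22 mm high (z = 54 to 76 mm); cells pass below it. Grip it across x, fingertips no lower than z = 40 mm.
- pan_spout (a point): Middle of the open spout lip, at x = 62, z = 28 mm in the pan's frame. The spout ramp rises at 25 degrees from the floor's front edge (x = 35) to here, so cells roll out only when the pan is tipped lip down (turned about its y) well past 25 degrees.
- cell_blue: Loose blue battery cell, cylinder 18 mm diameter x 65 mm, 47 g, lying in the pan across it (axis along the pan's y); free to roll. Origin: its centre; its own y is its axis.
- cell_orange: Loose orange battery cell, same size, also lying in the pan.
- tub: Fixed red open tub, 180 (x) x 160 (y) x 65 mm tall, walls 5 mm, floor 5 mm. Origin: centre of its underside. A grey spent cell already lies in it.
- nest: Fixed blue locating plate 130 (x) x 114 (y) x 16 mm with one rectangular pocket in the middle of its top, 84 (x) x 68 (y) mm, 10 mm deep, mouth chamfered 3 mm. Origin: centre of its underside.
- pocket (a point): Centre of the pocket's floor, 6 mm above the bench; axes as the plate's. The seated pan's origin lies here.
- mug: Loose white mug, 76 mm diameter, 85 mm tall; origin at its underside. Leave alone.
- driver: Loose screwdriver lying flat. Leave alone.
- jar: Loose jar, 60 mm diameter, 85 mm tall. Leave alone.
- drive: Loose silver disk drive 147 x 100 x 26 mm. Leave alone.
Not all that is in view belongs to the job. There is more than one size of the tub; the job needs the middle-sized.

How it is judged:
By the outcome, as a careful person would: the job done as asked, in the order asked, and still so for the second after the job is handed in, with the robot touching nothing.
It also fails if it takes over 64 s, if anything falls off the work surface, if the arm or the gripper's body presses on something with over 40 N, if the wrist force passes 120 N, or if a joint passes its speed limit or range.

## Working session

There is one attempt and no reset: what is moved stays moved. The work goes in short steps, each a Python script; the robot and the scene stay as the last script left them, time stands still between calls to the robot, and variables do not carry over. Pictures are saved under pics/ and viewed, about 8 in all and at most 12, crops included, and the job is handed in when it is done.

```bash
mkdir -p pics
cat > h.py <<'E'
import numpy as np, cv2
from scipy.spatial.transform import Rotation as R
from workcell import env, claw, ik, observe, get_image, camera_params, job
def snap(name,fn=None):
    p=camera_params(name); im,d=get_image(name)
    if fn:
        cv2.imwrite('pics/'+fn+'.png',im[:,:,::-1]); np.savez('pics/'+fn+'.npz',im=im,d=d,K=p['K'],rvec=p['rvec'],tvec=p['tvec'])
    return im,d,p
def cloud(d,p,wrist=False):
    K=np.array(p['K']);v,u=np.mgrid[0:d.shape[0],0:d.shape[1]]
    a=(u-K[0,2])/K[0,0];b=(v-K[1,2])/K[1,1]
    if wrist:
        t=np.hypot(a,b);s=np.where(t>1e-6,np.tan(np.minimum(t,1.5))/np.maximum(t,1e-6),1);a=a*s;b=b*s
    c=np.stack([a*d,b*d,d],-1)
    w=(c-np.ravel(p['tvec']))@cv2.Rodrigues(np.array(p['rvec'],float))[0]
    w[d<=0]=np.nan
    return w
E
python3 - <<'E'
from h import *
for n in ("scene","side","wrist"):
    im,d,p=snap(n,n+"0"); print(n,p['K'],p['rvec'],p['tvec'])
a=cv2.imread('pics/scene0.png');
cv2.imwrite('pics/v1.png',cv2.resize(a,(800,600),interpolation=cv2.INTER_CUBIC))
print(observe())
E
```

```text
scene [[528.86535147   0.         284.47188516]
 [  0.         528.86535147 211.08784245]
 [  0.           0.           1.        ]] [ 1.31901603  1.95654262 -1.06160538] [ 0.19698364 -0.19688543  1.97851636]
side [[412.84504182   0.         270.5786826 ]
 [  0.         412.84504182 214.17015858]
 [  0.           0.           1.        ]] [ 0.1894982  -2.73664591  1.42216261] [0.48451757 0.09133923 1.3519006 ]
wrist [[325.1922621    0.         274.49810151]
 [  0.         325.1922621  205.34885508]
 [  0.           0.           1.        ]] [-2.85859453e+00 -1.69539035e-04  2.46963771e-03] [-0.64842004 -0.02706107  0.39275865]
{'time_s': 0.15, 'joint_pos': array([-1.74118203e-01,  2.45662947e-01,  1.55869739e+00, -3.63115926e-05,
        1.33874332e+00, -1.74101338e-01]), 'qvel': array([-1.83650987e-05, -2.23412730e-03, -3.72777615e-03,  1.47407212e-04,
        7.31554777e-04,  7.37444346e-04]), 'tau': array([ 8.87750393e-04, -4.16263855e+01, -3.14982533e+01,  6.85620052e-02,
        3.16100603e-02, -6.42144232e-05]), 'position': array([6.49836199e-01, 1.99909119e-05, 4.03812018e-01]), 'tool_rot': array([ 9.99999714e-01, -4.24394196e-06, -7.47136789e-04, -1.13477230e-04]), 'contact_force': array([-0.09621854,  0.26467226, -0.4813908 ]), 'torque': array([-0.03053664,  0.00450567, -0.03935613]), 'finger_gap': 0.09414991053719095}
```

View pics/v1.png

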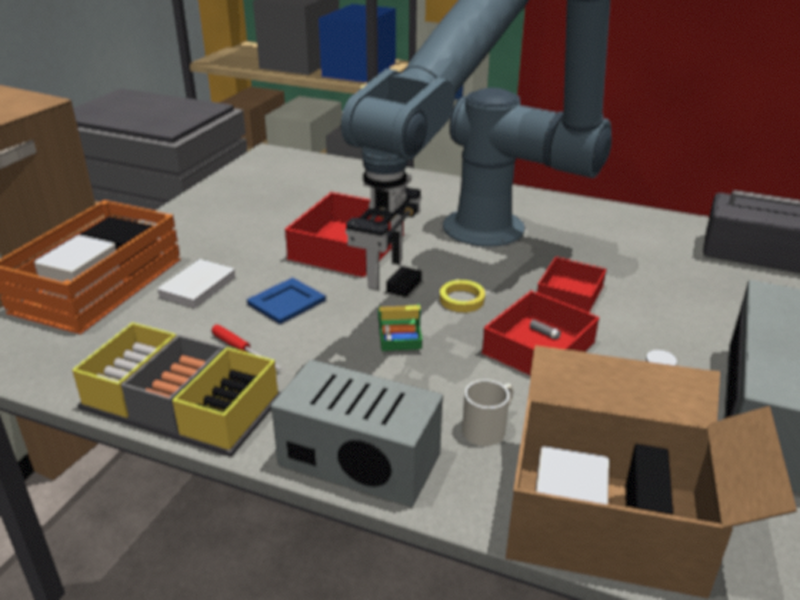

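View pics/side0.png

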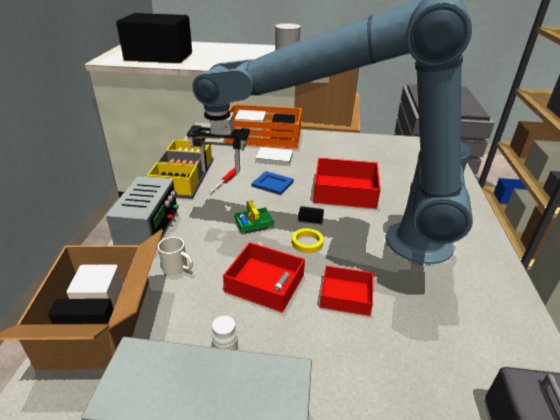

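Candidates in the side view:
- **Tubs:** large (347,182), middle with the grey cell (264,275), small (347,290).
- **Pan:** green, (254,218). The yellow ring at (307,240) is not the handle.
- **Plate:** blue, (273,182).
- **Mug, jar, screwdriver:** (173,255), (225,330) and (223,180).

Next I measure these.

Run:
```python
from h import *
for n in ("side","scene"):
    z=np.load(f'pics/{n}0.npz'); im=z['im'];W=cloud(z['d'],z)
    hsv=cv2.cvtColor(im,cv2.COLOR_RGB2HSV);H,S,V=[hsv[...,i].astype(int) for i in range(3)]
    ok=(S>110)&(V>50)&(np.abs(W[...,0]-.55)<.5)&(np.abs(W[...,1])<.6)&(W[...,2]>-.02)&(W[...,2]<.12)
    for c,m in dict(red=(H<6)|(H>174),green=(H>45)&(H<85),blue=(H>100)&(H<125),yellow=(H>20)&(H<34),orange=(H>7)&(H<17)).items():
        k,l,st,ce=cv2.connectedComponentsWithStats((m&ok).astype(np.uint8))
        for i in range(1,k):
            if st[i,4]<25: continue
            P=W[l==i]; 
            r=cv2.minAreaRect((P[P[:,2]>np.percentile(P[:,2],50)][:,:2]*1000).astype(np.float32)); r2=cv2.minAreaRect((P[:,:2]*1000).astype(np.float32))
            print(n,c,ce[i].round(),st[i,4],'z',np.percentile(P[:,2],[2,50,98]).round(3),'top',np.round(r[0]),np.round(r[1]),round(r[2]),'all',np.round(r2[0]),np.round(r2[1]),round(r2[2]))
a=cv2.imread('pics/side0.png')[150:320,140:400];b=cv2.imread('pics/wrist0.png')
cv2.imwrite('pics/v3.png',cv2.resize(a,None,fx=3,fy=3,interpolation=cv2.INTER_CUBIC));
```

```text
side red [347. 183.] 2949 z [0.003 0.041 0.085] top [ 236. -278.] [222. 234.] 88 all [ 226. -363.] [393. 261.] 88
side red [229. 175.] 92 z [0.002 0.021 0.027] top [ 698. -312.] [87. 20.] 73 all [ 700. -322.] [109.  34.] 87
side red [170. 216.] 26 z [0.032 0.048 0.053] top [824.  40.] [15. 17.] 4 all [824.  26.] [42. 17.] 89
side red [264. 276.] 3714 z [0.002 0.025 0.066] top [472. 261.] [166. 181.] 73 all [479. 220.] [242. 220.] 73
side red [347. 290.] 2218 z [0.001 0.014 0.05 ] top [241. 277.] [128. 135.] 85 all [236. 249.] [185. 145.] 86
side green [255. 220.] 504 z [0.013 0.026 0.056] top [548. -11.] [118.  88.] 28 all [542. -15.] [130.  89.] 26
side green [158. 213.] 37 z [0.102 0.106 0.112] top [831. 103.] [ 5. 74.] 1 all [830. 106.] [ 6. 81.] 2
side blue [272. 182.] 558 z [0.004 0.014 0.02 ] top [ 520. -290.] [121. 131.] 69 all [ 520. -290.] [124. 130.] 70
side blue [244. 220.] 44 z [0.026 0.033 0.037] top [579.  10.] [11. 49.] 21 all [582.   3.] [19. 64.] 18
side yellow [181. 146.] 249 z [0.043 0.072 0.09 ] top [ 901. -404.] [138. 118.] 1 all [ 901. -404.] [138. 119.] 1
side 
[... 1662 characters left out ...]
8.] [143.  80.] 32
scene yellow [ 79. 258.] 1642 z [0.016 0.065 0.087] top [ 890. -403.] [168. 107.] 2 all [ 890. -403.] [168. 107.] 2
scene yellow [157. 279.] 2990 z [0.014 0.058 0.087] top [ 892. -195.] [111. 168.] 90 all [ 836. -212.] [304. 146.] 16
scene orange [281. 230.] 69 z [0.026 0.03  0.036] top [556.  -2.] [18. 46.] 25 all [555.  -1.] [18. 49.] 25
scene orange [123. 262.] 486 z [0.03  0.055 0.061] top [ 883. -304.] [ 49. 105.] 90 all [ 873. -313.] [124.  67.] 0
scene orange [434. 318.] 4012 z [0.002 0.073 0.118] top [864. 460.] [169. 271.] 8 all [864. 460.] [169. 271.] 8
scene orange [427. 383.] 5503 z [0.009 0.066 0.118] top [981. 470.] [  9. 262.] 9 all [981. 470.] [ 10. 262.] 9
```

View pics/v3.png

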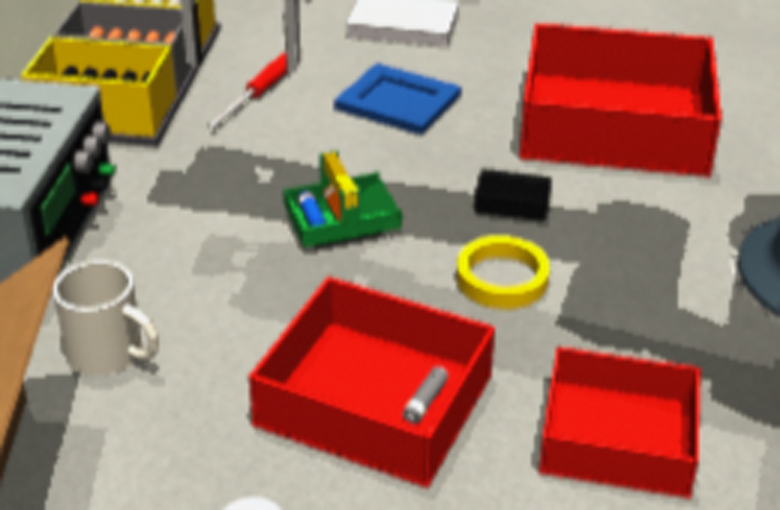

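View pics/wrist0.png

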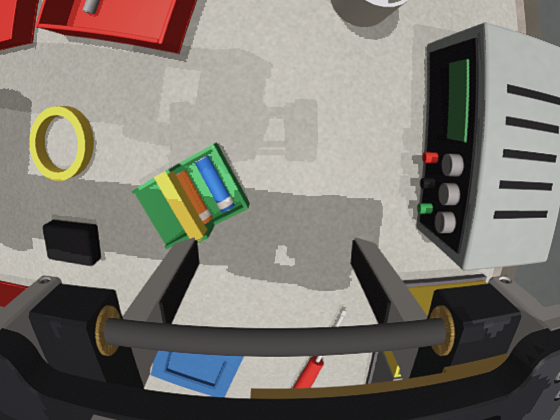

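```bash
cat > m.py <<'E'
from h import *
def meas(fn,wrist=True,box=None):
    z=np.load(f'pics/{fn}.npz'); im=z['im'];W=cloud(z['d'],z,wrist)
    Rm=cv2.Rodrigues(z['rvec'])[0]; print(fn,'cam',(-Rm.T@z['tvec'].ravel()).round(3),'axis',Rm[2].round(2))
    hsv=cv2.cvtColor(im,cv2.COLOR_RGB2HSV);H,S,V=[hsv[...,i].astype(int) for i in range(3)]
    ok=(S>110)&(V>50)&(W[...,2]>-.02)&(W[...,2]<.12)
    rows=np.arange(420)[:,None]<400
    for c,m in dict(red=(H<6)|(H>174),green=(H>45)&(H<85),blue=(H>100)&(H<125),yellow=(H>20)&(H<34),orange=(H>7)&(H<17)).items():
        k,l,st,ce=cv2.connectedComponentsWithStats((m&ok&rows).astype(np.uint8))
        for i in range(1,k):
            if st[i,4]<150: continue
            P=W[l==i]; f=lambda Q:[np.round(v,1) for v in cv2.minAreaRect((Q[:,:2]*1000).astype(np.float32))]
            t=np.percentile(P[:,2],95)
            print(c,ce[i].round(),st[i,4],'z',np.percentile(P[:,2],[2,50,98]).round(3),'top',*f(P[P[:,2]>t-.008]),'all',*f(P))
    return im,W,H,S,V
def panaxis(fn,c=(.551,-.009),a=26):
    # height profile along candidate pan axis
    im,W,H,S,V=meas(fn)
    u=np.array([np.cos(np.radians(a)),np.sin(np.radians(a))])
    g=(H>45)&(H<85)&(S>110)&(np.hypot(W[...,0]-c[0],W[...,1]-c[1])<.1)
    P=W[g];s=(P[:,:2]-c)@u
    for lo in np.arange(-.08,.08,.01):
        q=P[(s>=lo)&(s<lo+.01)]
        if len(q)>5: print(round(lo,2),len(q),np.percentile(q[:,2],[5,50,95]).round(3))
E
python3 -c "
from m import *
panaxis('wrist0')
t=R.from_euler('z',0)
for p in ([.45,-.1,.45],[.40,-.15,.45],[.45,0.1,.5],[.4,-.05,.5]): print(p,ik(p,observe()['tool_rot']))"
```

```text
wrist0 cam [0.649 0.084 0.384] axis [-0.   -0.28 -0.96]
red [99. 21.] 7715 z [0.003 0.011 0.065] top [456.3 208.6] [ 51.1 181.2] 73.9 all [378.4 227. ] [ 81.6 344.9] 76.6
red [430. 157.] 174 z [0.035 0.049 0.052] top [823.7  42.4] [16.5 11.4] 2.6 all [824.5  39.5] [17.7 17.2] 3.0
red [  9. 292.] 416 z [0.002 0.026 0.068] top [ 207.7 -174. ] [ 2.6 25.1] 88.0 all [ 181.6 -173. ] [ 3.7 78.2] 87.9
red [309. 373.] 478 z [0.007 0.022 0.025] top [ 702.8 -299. ] [63.3 23.3] 68.7 all [ 700.8 -302.8] [73.2 24. ] 70.0
green [457.  99.] 894 z [0.074 0.091 0.108] top [829.4 106.8] [ 4. 81.] 0.1 all [829.4 106.8] [ 4. 81.] 0.1
green [214. 185.] 2078 z [0.014 0.017 0.07 ] top [577.3   3.7] [52.9 80.9] 26.1 all [573.2   1.7] [62.5 80.9] 27.4
green [160. 213.] 1573 z [0.016 0.022 0.036] top [520.5 -24.9] [53.5 80.7] 26.2 all [520.5 -24.9] [53.5 80.7] 26.2
green [425. 208.] 150 z [0.029 0.049 0.052] top [823.6 -18. ] [12.6 16.3] 89.3 all [824.  -22.1] [16.  21.4] 5.2
blue [212. 179.] 679 z [0.026 0.033 0.035] top [577.9  11.2] [16.9 51.9] 25.4 all [576.4  10.5] [20.9 51.9] 24.0
blue [197. 371.] 2845 z
[... 806 characters left out ...]
-0.03 15 [0.032 0.036 0.037]
-0.01 37 [0.015 0.016 0.076]
-0.0 248 [0.015 0.016 0.076]
0.01 629 [0.015 0.016 0.064]
0.02 109 [0.015 0.03  0.037]
0.03 151 [0.015 0.019 0.036]
0.04 406 [0.015 0.016 0.036]
0.05 506 [0.018 0.035 0.037]
[0.45, -0.1, 0.45] [-4.65344686e-01 -2.54768284e-01  1.97277412e+00 -4.72712332e-04
  1.42502406e+00 -4.65267198e-01]
[0.4, -0.15, 0.45] [-6.25363293e-01 -3.49554903e-01  2.04621323e+00 -6.96115831e-04
  1.44627870e+00 -6.25267886e-01]
[0.45, 0.1, 0.5] [-2.81247965e-02 -2.83573309e-01  1.90641258e+00  1.85086779e-04
  1.52025345e+00 -2.81257981e-02]
[0.4, -0.05, 0.5] [-4.07367207e-01 -4.45693640e-01  2.02573490e+00 -3.83644466e-04
  1.56301331e+00 -4.07355453e-01]
```

The pan's height profile rises from z=16 to 27 mm on the -x side, so the spout faces 206°. The origin is about (0.550,-0.008). The middle tub is at (0.472,0.261) with its x axis at -16.5°, and the plate is at (0.521,-0.289) at -20.4°. I plan the poses and check IK next, then grasp.

```bash
cat > plan.py <<'E'
from m import *
G=.064
def tcp(o,yaw,tilt=0,g=G):
    r=R.from_euler('ZY',[yaw,tilt],degrees=True)
    return np.array(o)+r.apply([0,0,g+.18]), (r*R.from_euler('y',180,degrees=True)).as_quat()
TUB=np.array([.472,.261]);TY=-16.5
def tub(tilt,yaw=TY+180,lipz=.11,inset=.045):
    a=np.radians(TY); lip=np.r_[TUB+inset*np.array([np.cos(a),np.sin(a)]),lipz]
    r=R.from_euler('ZY',[yaw,tilt],degrees=True)
    return tcp(lip-r.apply([.062,0,.028]),yaw,tilt)
E
python3 - <<'E'
from plan import *
for t in (0,10,20,30,40): 
    p,q=tub(t); j=ik(p,q); print(t,p.round(3),None if j is None else j.round(2))
for z in (0.02,0.12): print(ik(*tcp([.521,-.289,z],159.6)).round(2))
env.move_to(*tcp([.55,-.008,.10],206.3)); print(observe()['time_s'])
snap('wrist','w1'); panaxis('w1',(.55,-.008),26.3)
E
```

```text
0 [0.575 0.231 0.326] [0.2  0.25 1.7  0.   1.19 0.49]
10 [0.538 0.242 0.333] [ 0.24  0.16  1.8  -0.1   1.04  0.58]
20 [0.5   0.253 0.334] [ 0.29  0.07  1.9  -0.24  0.89  0.71]
30 [0.463 0.264 0.328] [ 0.35  0.01  1.99 -0.45  0.76  0.9 ]
40 [0.428 0.274 0.315] [ 0.41 -0.04  2.08 -0.73  0.67  1.19]
[-0.7   0.29  1.79 -0.    1.07 -0.34]
[-0.7   0.16  1.73 -0.    1.25 -0.34]
0.7
w1 cam [0.514 0.067 0.325] axis [ 0.13 -0.25 -0.96]
red [333.  13.] 1863 z [0.003 0.033 0.066] top [529.5 171.2] [50.  24.8] 29.7 all [513.4 197.1] [61.  63.2] 73.1
red [ 28. 254.] 4589 z [0.002 0.028 0.084] top [ 322.1 -178.7] [ 9.1 66.8] 86.7 all [ 291.8 -264.7] [141.2 191.2] 3.7
red [501. 268.] 153 z [0.03  0.048 0.051] top [823.8  41.8] [17.8 12.4] 0.6 all [823.4  41.7] [14.2 17.7] 86.5
green [264. 202.] 7751 z [0.015 0.019 0.075] top [548.8 -10.4] [114.3  82.9] 26.8 all [547.9 -10.9] [116.4  82.9] 26.8
green [548. 247.] 997 z [0.073 0.087 0.108] top [829.7  84.2] [34.8  6.3] 87.7 all [829.5 102.9] [72.2  6.3] 89.5
blue [307. 197.] 957 z [0.027 0.033 0.035] top [576.7  10.7] [16.9 51.9] 26.2 all [576.7  10.7] [16.9 51.9] 26.2
blue [184. 373.] 2588 z [0.004 0.009 0.016] top [ 550.9 -298. ] [114.5  78.1] 76.7 all [ 540.7 -295.8] [117.   86.6] 68.6
yellow [136.  58.] 4051 z [0.004 0.023 0.025] top [362.5  62.8] [99.2 98.3] 20.6 all [362.6  61. ] [100.  101.9] 5.8
yellow [274. 220.] 1607 z [0.038 0.076 0.077] top [552.4 -11.4] [14.6 77.6] 26.7 all [551.4 -12. ] [18.1 77.8] 27.9
-0.07 79 [0.027 0.028 0.029]
-0.06 925 [0.023 0.026 0.036]
-0.05 920 [0.018 0.021 0.036]
-0.04 884 [0.015 0.017 0.036]
-0.03 872 [0.015 0.016 0.036]
-0.02 874 [0.015 0.016 0.036]
-0.01 274 [0.015 0.061 0.076]
-0.0 183 [0.024 0.066 0.076]
0.01 857 [0.015 0.016 0.037]
0.02 464 [0.015 0.016 0.036]
0.03 164 [0.016 0.035 0.036]
0.04 648 [0.015 0.016 0.036]
0.05 670 [0.016 0.035 0.037]
```

View pics/w1.png

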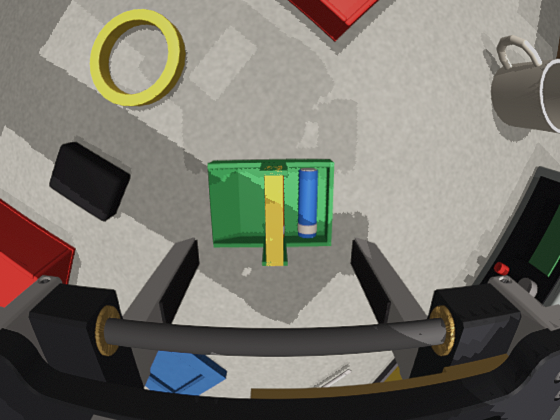

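View: the pan is square between the fingers. The spout (ramp) is at left (225,205), the blue cell at (308,200), and the orange cell is hidden under the handle at (275,220). Now I grasp, lift and check.

Run:
```python
from plan import *
o=[.551,-.0095];y=206.7
env.move_to(*tcp(o+[.05],y)); 
p,q=tcp(o+[.0],y); env.line_to(p,vel=.1); print(observe()['position'].round(4),p.round(4))
claw.close_gripper(grasp_force=45); s=observe(); print(s['finger_gap'],s['contact_force'].round(2))
p,_=tcp(o+[.09],y); env.line_to(p,vel=.12); s=observe(); print(s['time_s'],s['finger_gap'],s['contact_force'].round(2),s['torque'].round(2))
p,q=tub(0); env.line_to(p,q,vel=.15); s=observe(); print(s['time_s'],s['finger_gap'],s['position'].round(3),p.round(3))
snap('side','s2'); snap('wrist','w2')
meas('s2',False)
```

```text
[ 0.5514 -0.0095  0.2448] [ 0.551  -0.0095  0.244 ]
0.013692704724042892 [ 0.04  0.36 -0.53]
3.8167 0.013716462524802601 [-0.3   0.73 -3.25] [0.   0.02 0.06]
5.575 0.013706627969423287 [0.575 0.23  0.326] [0.575 0.231 0.326]
s2 cam [0.35  1.109 0.847] axis [ 0.1  -0.81 -0.58]
red [347. 183.] 2950 z [0.003 0.04  0.086] top [ 236.8 -280.1] [222.5 233.3] 88.5 all [ 226.4 -362.7] [391.8 260.5] 88.4
red [265. 277.] 3557 z [0.002 0.022 0.066] top [471.5 261. ] [164.1 180.8] 72.9 all [479.8 219.4] [240.7 221.7] 72.9
red [347. 290.] 2215 z [0.001 0.014 0.05 ] top [241.7 277.9] [125.4 134.3] 85.9 all [236.9 248.6] [184.6 143.5] 84.9
green [233. 247.] 656 z [0.096 0.106 0.119] top [570.1 229.8] [ 85.3 116.5] 74.0 all [570.  230.2] [ 86.1 116.4] 73.7
blue [272. 182.] 562 z [0.004 0.014 0.02 ] top [ 520.3 -289.7] [123.6 132.9] 70.2 all [ 520.3 -289.4] [123.7 133.1] 69.9
yellow [189. 147.] 424 z [0.003 0.072 0.089] top [ 889.5 -403.5] [160.4 113.5] 0.7 all [ 896.  -493.7] [162.3 308.7] 4.0
yellow [178. 176.] 1049 z [0.016 0.063 0.089] top [ 890.3 -142.3] [227.9 163.3] 88.4 all [ 890.9 -142.2] [228.  164.5] 88.5
yellow [307. 241.] 517 z [-0.001  0.018  0.027] top [363.1  61.7] [96.6 99.5] 1.7 all [359.8  47.7] [130.9  99.5] 80.9
orange [242. 109.] 227 z [-0.005  0.107  0.12 ] top [ 740.4 -766. ] [259.7 125.6] 46.1 all [ 722.8 -910. ] [218.9 531.3] 9.3
orange [ 75. 280.] 2111 z [0.037 0.092 0.119] top [951.2 411.6] [301.  143.4] 62.0 all [890.3 444.1] [181.6 246.3] 8.0
orange [ 70. 353.] 2559 z [0.005 0.063 0.11 ] top [856.7 597.6] [199.6   8.8] 10.0 all [857.3 597.4] [201.   16.4] 12.1
```

View pics/s2.png

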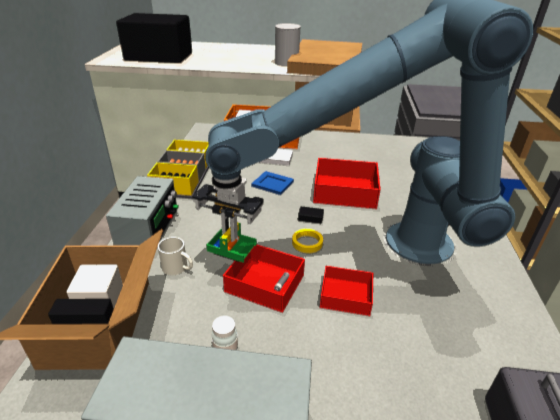

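View pics/w2.png

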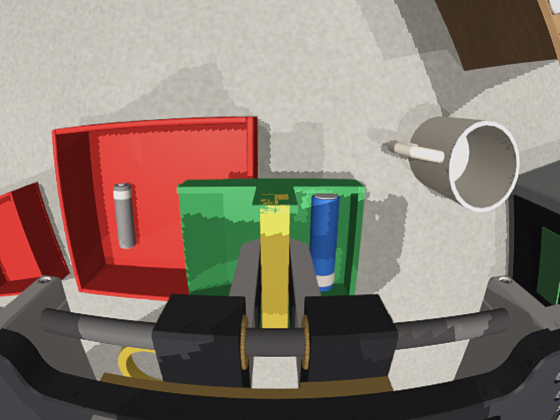

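Side view: the pan is level at (233,247), with its lip over the middle tub's near wall. Wrist view: the lip at (180,240) is inside the tub, aimed at its middle. Now I tip slowly.

Run:
```python
from plan import *
for t,h in ((8,0),(16,.5),(22,.3),(28,.3),(34,.3),(40,1.5)):
    env.line_to(*tub(t),vel=.06); env.hold(h) if h else None
s=observe(); print(s['time_s'],s['finger_gap'],s['contact_force'].round(2), np.degrees(np.arccos(-R.from_quat(s['tool_rot']).as_matrix()[2,2])))
snap('side','s3'); snap('wrist','w3')
a=cv2.imread('pics/s3.png')[170:330,180:340]; b=cv2.imread('pics/w3.png')
cv2.imwrite('pics/v4.png',np.hstack([cv2.resize(a,(400,400)),cv2.resize(b,(400,300))[:, :].copy() if 0 else cv2.copyMakeBorder(cv2.resize(b,(400,300)),0,100,0,0,0)]))
```

```text
12.0917 0.013519727308967049 [ 1.09 -0.56 -2.34] 40.000203686410394
```

View pics/v4.png

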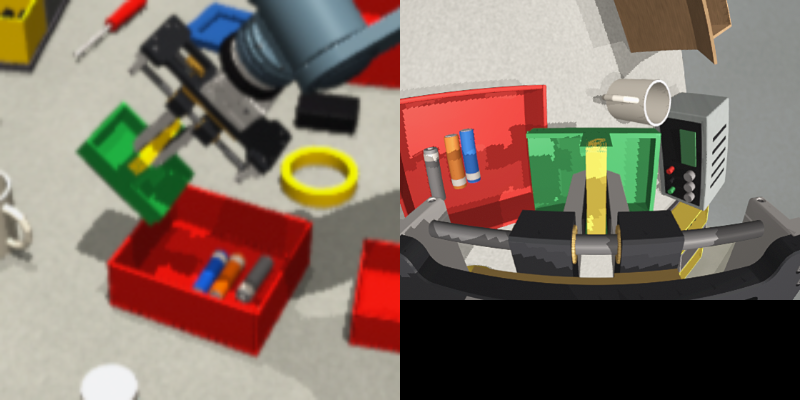

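Both the blue and orange cells lie in the tub beside the grey one. The tilt is 40.0°. Now I level the pan, go past the plate and measure plate and pan in one wrist picture.

Run:
```python
from plan import *
for t in (30,20,10,0): env.line_to(*tub(t),vel=.12)
p,q=tub(0); env.line_to(p+[0,0,.04],vel=.15)
H=np.array([.486,-.40,.12])
env.line_to(*tcp(H,159.6),vel=.25)
env.hold(.3); s=observe(); print(s['time_s'],s['finger_gap'],s['contact_force'].round(2),s['position'].round(4))
snap('wrist','w4'); im,W,Hh,S,V=meas('w4')
# green rim of pan with own z limit
g=(Hh>45)&(Hh<85)&(S>110)&(W[...,2]>.1)&(W[...,2]<.2)&(np.hypot(W[...,0]-H[0],W[...,1]-H[1])<.1)
print('pan',cv2.minAreaRect((W[g][:,:2]*1000).astype(np.float32)),np.percentile(W[g][:,2],[2,50,98]))
b=(Hh>100)&(Hh<125)&(S>110)&(np.hypot(W[...,0]-.52,W[...,1]+.289)<.11)&(W[...,2]<.03)
for lo,hi in ((.003,.009),(.012,.022)):
    m=b&(W[...,2]>lo)&(W[...,2]<hi); print('nest',lo,m.sum(),cv2.minAreaRect((W[m][:,:2]*1000).astype(np.float32)),np.median(W[m][:,2]))
```

```text
17.5083 0.013781087499230219 [ 0.75 -0.06 -1.93] [ 0.4861 -0.3998  0.364 ]
w4 cam [ 0.514 -0.321  0.344] axis [-0.1  -0.26 -0.96]
red [432.  61.] 1901 z [0.012 0.023 0.026] top [ 696.1 -317.7] [98.7 24. ] 71.7 all [ 697.1 -317.1] [101.1  25.9] 69.9
red [ 66. 171.] 28025 z [0.005 0.009 0.085] top [ 238.8 -278.8] [206.9 233. ] 88.5 all [ 239.7 -256.6] [251.7 232.9] 88.3
blue [270.  82.] 13959 z [0.005 0.015 0.017] top [ 520.9 -289. ] [113.7 129.3] 69.2 all [ 520.9 -289. ] [113.7 129.3] 69.2
yellow [540. 106.] 3395 z [0.014 0.05  0.086] top [ 808.7 -395.1] [94.7 25.8] 73.7 all [ 854.4 -400.2] [ 95.  104.7] 0.2
orange [553.  18.] 367 z [0.047 0.055 0.06 ] top [ 869.7 -301.5] [51.7 26.1] 87.4 all [ 869.7 -300.9] [52.9 26.1] 87.4
orange [485. 294.] 2945 z [0.001 0.026 0.105] top [ 769.6 -618.2] [38.7  4. ] 0.6 all [ 682.5 -625.4] [ 46.7 219.5] 81.9
orange [424. 362.] 2176 z [0.058 0.099 0.119] top [ 581.9 -618.4] [ 4.6 87.3] 89.7 all [ 590.2 -666.5] [101.5 105. ] 89.7
pan ((482.005126953125, -397.30010986328125), (79.9286880493164, 116.32274627685547), 69.66876220703125) [0.13472111 0.13902064 0.19060265]
nest 0.003 5345 ((521.0285034179688, -288.8056335449219), (68.43000030517578, 85.12960052490234), 68.93354797363281) 0.005929513551634683
nest 0.012 8503 ((520.90966796875, -289.0298156738281), (113.71308898925781, 129.34324645996094), 69.2213134765625) 0.01577610657133038
```

View pics/w4.png

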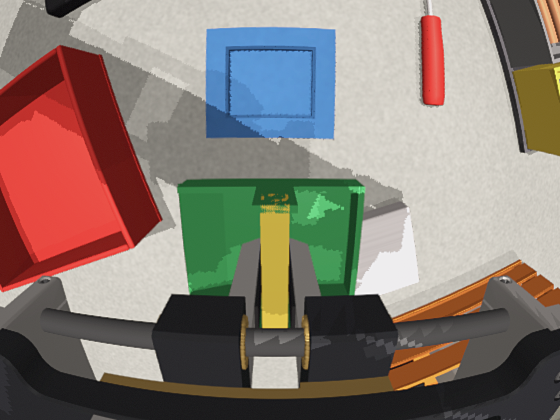

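Plate is at (0.5209,-0.289), -20.6°, with a pocket of 85x68 mm as it should be. In hand, the pan sits about 1 mm spoutward of nominal and at the right yaw. Lowering with force checks.

Run:
```python
from plan import *
o=np.array([.5216,-.2892]);y=159.45
env.line_to(*tcp([*o,.10],y),vel=.15)
env.line_to(tcp([*o,.022],y)[0],vel=.1); env.hold(.3)
f0=observe()['contact_force']; print(f0.round(2))
for z in (.018,.015,.012,.010,.008,.007,.006,.0055):
    env.line_to(tcp([*o,z],y)[0],vel=.03); s=observe(); f=s['contact_force']-f0
    print(z,s['position'].round(4),f.round(1),s['torque'].round(2))
    if f[2]>12: break
print(s['time_s']); snap('wrist','w5'); im,W,Hh,S,V=meas('w5')
g=(Hh>45)&(Hh<85)&(S>110)&(np.hypot(W[...,0]-o[0],W[...,1]-o[1])<.1)
print('pan',cv2.minAreaRect((W[g][:,:2]*1000).astype(np.float32)),np.percentile(W[g][:,2],[5,50,95]))
```

```text
[-0.04  0.27 -1.65]
0.018 [ 0.5215 -0.2891  0.2616] [ 0.6  0.2 -0.5] [-0.03  0.03 -0.03]
0.015 [ 0.5215 -0.2891  0.2587] [ 0.2 -0.7  0.8] [ 0.06  0.06 -0.02]
0.012 [ 0.5215 -0.2891  0.2557] [ 0.3  0.1 -0.3] [-0.04  0.02 -0.04]
0.01 [ 0.5216 -0.2891  0.2538] [-0.6 -0.5 -0.5] [ 0.01 -0.01  0.  ]
0.008 [ 0.5216 -0.2891  0.2518] [ 0.3 -0.4  0.7] [-0.02  0.06 -0.02]
0.007 [ 0.5216 -0.2892  0.2509] [ 0.6 -0.5 -0.3] [ 0.06 -0.01  0.  ]
0.006 [ 0.5216 -0.2892  0.25  ] [ 0.2 -0.4 -0.8] [0.04 0.02 0.  ]
0.0055 [ 0.5217 -0.2893  0.25  ] [-1.9  0.8  4.6] [ 0.23  0.39 -0.04]
21.7583
w5 cam [ 0.55  -0.211  0.23 ] axis [-0.1  -0.26 -0.96]
red [492. 187.] 3426 z [0.008 0.022 0.026] top [ 695.2 -316.8] [99.  22.5] 71.1 all [ 695.  -316.8] [99. 23.] 71.1
red [ 45. 248.] 9325 z [0.002 0.035 0.083] top [ 352.9 -220.7] [53.7  8.7] 87.1 all [ 294.1 -232.6] [141.8 169.3] 71.8
red [116. 359.] 1794 z [0.003 0.04  0.068] top [ 352.7 -323.8] [36.2  3.5] 86.3 all [ 351.9 -345.8] [80.3  4.2] 88.6
green [270. 227.] 15248 z [0.021 0.025 0.081] top [ 529.5 -264.9] [30.6 38.4] 69.4 all [ 519.4 -290.9] [ 86.6 125.6] 69.5
blue [282. 170.] 5244 z [0.01  0.016 0.017] top [ 522.  -286.4] [108.8 129.8] 68.9 all [ 522.  -286.4] [108.8 129.8] 68.9
yellow [553.  21.] 602 z [0.012 0.019 0.033] top [ 809.5 -196. ] [ 5.4 33.2] 1.1 all [ 809.6 -206.8] [ 5.6 59.2] 0.6
yellow [274. 269.] 3223 z [0.073 0.082 0.083] top [ 521.5 -286.2] [69.  15.2] 70.2 all [ 520.  -289.4] [76.2 19.8] 69.0
pan ((519.3577270507812, -290.87799072265625), (86.6146469116211, 125.61968231201172), 69.53347778320312) [0.02098749 0.02542996 0.06312945]
```

The pan went down freely and touched bottom at z = 6 mm. The tray floor reads 22 mm and the handle top 82 mm, which is what a seated pan should give. Releasing and checking.

Run:
```python
from plan import *
claw.ungrasp(); env.hold(.2)
p=observe()['position']; env.line_to(p+[0,0,.15],vel=.12); env.hold(.3); s=observe(); print(s['time_s'],s['finger_gap'],s['contact_force'].round(2))
snap('wrist','w6'); im,W,Hh,S,V=meas('w6')
g=(Hh>45)&(Hh<85)&(S>110)&(np.hypot(W[...,0]-.521,W[...,1]+.289)<.1)
P=W[g]; print('pan',cv2.minAreaRect((P[:,:2]*1000).astype(np.float32)))
a=np.radians(159.4);d=P[:,:2]-[.5209,-.289];u=d@[np.cos(a),np.sin(a)];v=d@[-np.sin(a),np.cos(a)]
f=(u>-.05)&(u<.03)&(abs(v)<.034)&(P[:,2]<.03)
print('floor fit (z,slope_u,slope_v)',np.linalg.lstsq(np.c_[np.ones(f.sum()),u[f],v[f]],P[f,2],rcond=None)[0].round(4))
snap('side','s6')
a=cv2.imread('pics/s6.png')[120:350,130:400]
cv2.imwrite('pics/v5.png',np.hstack([cv2.resize(a,(400,340)),cv2.resize(cv2.imread('pics/w6.png'),(400,300))] if 0 else [cv2.copyMakeBorder(cv2.resize(a,(400,340)),0,0,0,0,0),cv2.copyMakeBorder(cv2.resize(cv2.imread('pics/w6.png'),(400,300)),0,40,0,0,0)]))
```

```text
24.9917 0.09391513498052996 [-0.26  0.64 -0.7 ]
w6 cam [ 0.55  -0.211  0.379] axis [-0.1  -0.26 -0.96]
red [420. 159.] 1561 z [0.012 0.023 0.026] top [ 696.7 -317.2] [99.1 24.2] 70.7 all [ 699.4 -318.2] [99.2 31.5] 69.5
red [ 81. 232.] 16891 z [0.005 0.007 0.084] top [ 238.1 -250.4] [150.6 235.5] 88.7 all [ 181.7 -265.2] [210.7 353.9] 83.9
green [272. 190.] 7034 z [0.02  0.023 0.066] top [ 517.5 -287.9] [ 82.9 116.3] 69.6 all [ 519.1 -288.4] [ 82.9 121.1] 69.4
blue [285. 158.] 2194 z [0.014 0.016 0.017] top [ 520.9 -288.3] [112.9 129.3] 69.1 all [ 520.9 -288.3] [112.9 129.3] 69.1
blue [244. 230.] 160 z [0.014 0.016 0.017] top [ 465.7 -325.8] [ 4.7 50.9] 69.9 all [ 465.7 -325.8] [ 4.7 50.9] 69.9
yellow [64. 11.] 864 z [0.003 0.023 0.026] top [343.8  33.8] [31.8 90.4] 55.0 all [341.6  37.9] [ 36.5 101.4] 55.5
yellow [501.  38.] 4842 z [0.014 0.047 0.087] top [ 835.5 -222.6] [ 65.9 125.6] 48.7 all [ 887.4 -195.6] [106. 161.] 89.4
yellow [525. 200.] 3469 z [0.014 0.059 0.087] top [ 837.9 -402.3] [103.5  66.1] 86.2 all [ 861.  -400.5] [105.4 107.3] 90.0
yellow [275. 202.] 1169 z [0.034 0.082 0.083] top [ 520.3 -290.4] [79.8 15. ] 68.3 all [ 519.7 -290.2] [79.9 17.3] 69.1
orange [542. 106.] 1629 z [0.046 0.056 0.06 ] top [ 889.9 -298. ] [60.7 79.7] 89.6 all [ 894.7 -298. ] [60.7 89.3] 89.8
orange [362. 375.] 1410 z [0.001 0.017 0.043] top [ 566.  -619.3] [69.9  8. ] 0.3 all [ 527.5 -645.1] [156.4  59.8] 0.0
pan ((519.1421508789062, -288.4041748046875), (82.89684295654297, 121.135986328125), 69.40050506591797)
floor fit (z,slope_u,slope_v) [ 0.0217 -0.0008 -0.0002]
```

View pics/v5.png

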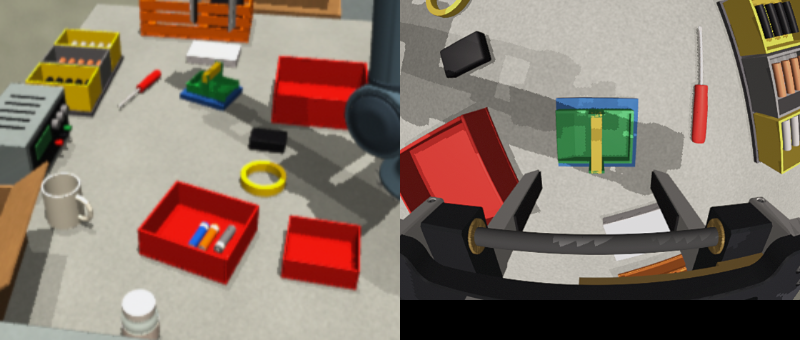

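The pan sits flat and square in the plate: its floor is at 21.7 mm, with a slope under 0.001. All three cells are in the middle tub, the other things have not moved, and the gripper is clear.

```bash
python3 -c "
from h import *
print(observe()['time_s']); job.hand_in()"
```

```text
25.0917
the job is handed in; nothing more can be done
```

The job is done and handed in at 25.1 s of the 64 s allowed. I gripped the pan by its handle and tipped it slowly to 40.0° over the middle tub. I held it there about 1.5 s, levelled it in the air, lowered it into the plate's pocket and only then let go.

**Last checks:**
- **Cells:** the blue and orange cells both lie in the middle tub beside the grey one.
- **Pan:** it is seated flat, with the tray floor at 21.7 mm (22 expected), a slope under 0.1% and the handle top at 82 mm. Its yaw is within about 0.5° of the plate's.
- **Gripper:** it is open and well clear of everything. The highest contact force I read was about 5 N, at touchdown in the pocket.
- **Other things:** the mug, screwdriver and jar look unmoved in the last picture. I saw no sign of the disk drive having been touched, but I did not measure it.

No check failed. The pan's measured outline varied by 1–4 mm between pictures, from depth-edge noise, but it slid into the pocket without resistance.

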